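# Pop the fuel flap on a wing panel

## Task

The filler cap has been left lying on the closed fuel flap of the car wing panel. With the fingers, push the cap sideways until it is completely off the flap but still lying flat on the panel (do not lift it), then press the flap in once at its finger ring so that its push-push latch lets go, let it pop up, and leave it standing fully open. Press gently, do not push the flap back down once it has popped, and leave the tape roll, can and wrench where they are.

Things in the scene. Friction and masses are not known exactly. Their poses are not given: they have to be found in the camera images.
- panel: Fixed dark-red car wing section lying flat on two rests. Origin on the bench under the flap's middle, z up. Flat face 110 mm above the bench, x -150 to 175, y -200 to 200 mm, rolled down beyond. Flap (same paint, flush, dark gap round it) fills x -75 to 75, y -70 to 70; hinge along y at x = 78 (far side, two steel barrels), free latched edge at x = -73, towards the robot. Yaw within 0.35 rad.
- flap (a joint): Flap angle, rad: 0 shut and latched, negative pressed in (stop -0.05, 6 mm at the ring), 1.2 fully open (stop). Push-push latch: pressed to about -0.03 (4 mm) with about 4 N at the ring and then released, it lets go; a spring swings the flap up to 1.2 in about 1 s and holds it. Pushing it fully shut would latch it again. Pushing with over 40 N is a fault.
- press_spot (a point): Centre of the finger ring (round groove 24 mm across, dark like the gap) on the flap's outer face, 130 mm from the hinge, 21 mm in from the free edge, on its centre line: panel x -52, y 0, z 110 mm when shut. Press straight down here. It moves with the flap; when open the free edge stands about 140 mm above the panel's face.
- cap: Loose black filler cap lying on the flap: disc 62 mm across, 20 mm high, with a bar grip 52 x 11 mm on top, 34 mm high in all, about 0.09 kg. Origin at the centre of its underside, z up. Pushed to either side it is off the flap when its origin is over 101 mm from the panel's middle in panel y.
- tape: Bystander: roll of masking tape, 76 mm across, 24 mm high, lying flat on the panel beyond the hinge. Origin at the centre of its underside.
- can: Bystander: plain metal spray can, 58 mm across, 165 mm high, standing on the bench to one side of the panel. Origin at the centre of its underside.
- wrench: Bystander: steel wrench 190 mm long lying on the bench to one side of the panel. Origin under its middle, x along its length.
Things that resemble listed ones, but are neither listed nor needed, are in the scene too. There is more than one size of the cap; the job needs the smallest.

How it is judged (in metres and radians):
On the way, in this order (a step that is already met when the one before it is completed fails the run):
1. the cap lies completely off the still shut flap ((y of cap in the frame of panel above 0.1 m or y of cap in the frame of panel below -0.1 m or x of cap in the frame of panel below -0.103 m or x of cap in the frame of panel above 0.103 m) and value of joint flap below 0.03 rad), for 0.2 s.
2. the fingers press the flap in (value of joint flap below -0.015 rad and contact force between the fingers and panel above 1 N), for 0.02 s.
3. the flap has popped up and stays open (value of joint flap above 1.1 rad), for 0.5 s.
At the end, for the whole second after the job is handed in: The flap stands open (over 1.1 rad of 1.2) and stays so; the cap lies still and flat on the panel's outer face (within 6 mm in height, 0.15 rad of level), completely off the flap opening (value of joint flap above 1.1 rad and (y of cap in the frame of panel above 0.1 m or y of cap in the frame of panel below -0.1 m or x of cap in the frame of panel below -0.103 m or x of cap in the frame of panel above 0.103 m) and height (world z) of cap between 0.104 and 0.116 m and angle between cap's own z axis and vertical below 0.15 rad and linear speed of cap below 0.02 m/s); the robot touches nothing.
It fails at once if the cap is lifted (15 mm above the panel's face) (height (world z) of cap above 0.125 m).
It fails at once if the popped flap is pushed back down (value of joint flap between 0.5 and 0.9 rad and velocity of joint flap below -0.3 rad/s and contact force between the fingers and panel above 0.5 N).
It fails at once if the fingers push on the flap or panel with more than 40 N (contact force between the fingers and panel above 40 N).
It fails at once if a bystander is disturbed (over 30 mm) (distance of any of tape, can, wrench from where it was at the start of the episode above 0.03 m).
It also fails if it takes over 45 s, if anything falls off the work surface, if the arm or the gripper's body presses on something with over 40 N, if the wrist force passes 120 N, or if a joint passes its speed limit or range.

## Robot

A 6-joint arm with a two-finger parallel gripper is mounted at the origin on the work surface. World frame = base frame: x ahead of the robot, y to its left, z up, the work surface at z = 0. Lengths are in m, angles in degrees, forces in N, time in s.
With the tool pointing down it reaches from about 0.25 to 0.8 m from the base axis. Payload 3.9 kg.
Tool frame: the origin (TCP) lies on the centre line of the jaws, within the pads' length; the fingertips stand 25 mm ahead of it and the grasp point (between the pads) lies 6 mm ahead of it; z points along the fingers, y is the direction in which the jaws open and shut (so a half turn about z gives the same grasp; the last joint's range is limited). The gripper opens to 85 mm and grips with 20 to 120 N. Pads are 22 mm wide; open, the fingers measure 114 mm over their backs; the gripper's body (76 mm by 85 mm) begins 54 mm behind the grasp point. The pads swing forward as they close: fully open they stand 13 mm farther back than shut.
Start: joints at [-69.099, 14.897, -7.913, 67.191, 0, 90], TCP at [0.187, -0.49, 0.256] pointing down, gripper open.
Joint ranges: [-159.42, 159.42], [-47.68, 98.78], [-73.54, 78.23], [-108.79, 121.32], [-90, 84.71], [-180, 180]. Speed limits (degrees/s): [147.25, 147.25, 180, 180, 180, 180].

## Interface

Orientations are given as [roll, pitch, yaw] about the fixed x, y, z axes, in that order (R = Rz(yaw) Ry(pitch) Rx(roll)).
In Python, from bench import ctrl, hand, get_image, cut_out gives the robot as it stands. The module is installed in compiled form; this text tells all that it offers. Calls block until the motion is done:
- ctrl.reach(position, orientation): joint-space move of the TCP to a pose.
- ctrl.movel(position, rot=None, max_speed=0.15, threshold=None): straight line of the TCP; rot=None keeps the orientation; max_speed is the mean speed in m/s. With threshold (N) it stops when the force on the tool has changed by that much, and returns True; else False.
- ctrl.movej(angles): joint-space move.
- hand.open_jaws() and hand.close_gripper(grasp_force=None): open the fingers fully, or close them until they stop; grasp_force is the grip in N (None keeps the last).
- ctrl.wait(seconds).
- ctrl.ik(position, orientation): joint angles nearest the present ones, or None.
- ctrl.get_obs(): the state.
- get_image(name): name is "scene" or "top" or "wrist"; returns a dict with "pixels" (420x560x3 uint8, red, green, blue), "vfov" (degrees; the focal length in pixels is half the picture's height over the tangent of half this angle, whatever the lens; pixels are square), "cx", "cy" (the principal point, pixels), "dist_coeffs" ([k1, k2, p1, p2, k3] as OpenCV has them; the pictures are not rectified), "cam_to_world" (4x4, takes a point from camera to world coordinates). Camera axes: x right, y down, z forward; pixel columns grow to the right and rows downward; lengths in m; the calibration is good to about 2 mm. A picture is of the moment at which its call begins. There is no depth.
A pose or a line that the arm cannot do raises ctrl.MotionError and nothing moves.
- ctrl.finish_job(): hands the job in, once; it reports no verdict.
Trained networks look in a picture, given as the dict that the camera call returned (one of the last four; its "shot" number tells which), for a name from the list of things; names that differ only in an ending like _2 or _b are one class to them, and where a whole thing is asked for, a point or a joint stands for the part that bears it (a point fixed in the world has none). Each returns a list of dicts, best first, with "confidence" (0 to 1); they miss things now and then, are a little off and sometimes report something else, mostly with a low value. They report only what shows in the picture. A call takes as long as a camera call. They do not tell look-alikes from the thing itself.
- cut_out(picture, target): "region" (420x560 bool, what is visible of it) and "extent" ([left, top, right, bottom] in pixels, round what is visible of it).
The state is a dict: "t": time; "joint_positions": joint angles; "qvel": joint speeds; "effort": joint torques, N m; "tcp_pos": TCP position; "tool_rot": TCP orientation; "force": force on the tool from outside, world axes, zero at the start; "ft_torque": the same for the moment, N m; "grip_width": finger opening in m.
Only numpy, scipy, OpenCV 4.12 (cv2) and the standard library are available. Lean on these libraries where they do the work, as an engineer would, in place of code of your own. Each camera call takes 0.05 s, during which the arm holds its last target.

## Working session

There is one attempt and no reset: what is moved stays moved. The work goes in short steps, each a Python script; the robot and the scene stay as the last script left them, time stands still between calls to the robot, and variables do not carry over. Pictures are saved under pics/ and viewed, and the job is handed in when it is done.

```bash
mkdir -p pics
cat > h.py <<'E'
import numpy as np, cv2
from bench import ctrl, hand, get_image, cut_out
def save(p,n,crop=None,s=1):
    im=cv2.cvtColor(p["pixels"],cv2.COLOR_RGB2BGR)
    if crop: l,t,r,b=crop; im=im[t:b,l:r]
    if s!=1: im=cv2.resize(im,None,fx=s,fy=s,interpolation=cv2.INTER_CUBIC)
    cv2.imwrite("pics/"+n,im)
def K(p):
    f=210/np.tan(np.radians(p["vfov"])/2)
    return np.array([[f,0,p["cx"]],[0,f,p["cy"]],[0,0,1.]])
def toplane(p,uv,z):
    n=cv2.undistortPoints(np.array(uv,float).reshape(-1,1,2),K(p),np.array(p["dist_coeffs"],float)).reshape(-1,2)
    T=np.array(p["cam_to_world"]); d=np.c_[n,np.ones(len(n))]@T[:3,:3].T; o=T[:3,3]
    return o+d*((z-o[2])/d[:,2])[:,None]
def proj(p,X):
    T=np.linalg.inv(np.array(p["cam_to_world"])); 
    r,_=cv2.Rodrigues(T[:3,:3]); return cv2.projectPoints(np.array(X,float).reshape(-1,1,3),r,T[:3,3],K(p),np.array(p["dist_coeffs"],float))[0].reshape(-1,2)
E
python3 - <<'E'
from h import *
for n in("scene","top","wrist"):
    p=get_image(n); save(p,n+"0.png")
    print(n,np.array(p["cam_to_world"]).round(3).tolist(),p["vfov"])
    for t in ("cap","panel","flap","tape","can","wrench"):
        try: print(t,[(round(d["confidence"],2),d["extent"]) for d in cut_out(p,t)])
        except Exception as e: print(t,e)
print(ctrl.get_obs())
E
```

```text
scene [[0.59, 0.477, -0.651, 1.359], [0.807, -0.34, 0.483, -0.623], [0.009, -0.81, -0.586, 0.83], [0.0, 0.0, 0.0, 1.0]] 49.30918066414043
cap [(0.96, [357.6, 268.3, 387.5, 295.4]), (0.9, [274.7, 189.8, 291.5, 210.8]), (0.67, [202.2, 199.4, 220.8, 218.5])]
panel []
flap [(0.78, [251.8, 190.7, 322.0, 229.2])]
tape [(0.69, [280.0, 234.3, 312.0, 261.9])]
can [(0.67, [68.0, 231.2, 104.7, 299.4]), (0.54, [253.0, 193.2, 324.6, 234.0])]
wrench [(0.72, [343.8, 172.3, 393.6, 187.3])]
top [[-0.026, -0.996, 0.087, 0.425], [-1.0, 0.026, -0.003, -0.014], [0.001, -0.087, -0.996, 1.727], [0.0, 0.0, 0.0, 1.0]] 43.54748644062498
cap [(0.96, [298.7, 269.4, 327.5, 297.0]), (0.71, [243.7, 121.7, 267.3, 147.2]), (0.66, [266.9, 210.5, 284.6, 229.7])]
panel [(0.89, [188.6, 139.5, 364.2, 282.2]), (0.47, [266.7, 208.8, 286.0, 231.4])]
flap [(0.73, [249.2, 182.9, 305.1, 238.9])]
tape [(0.87, [296.5, 145.3, 318.5, 166.2])]
can [(0.96, [426.7, 236.8, 457.4, 255.9])]
wrench []
wrist [[0.356, -0.898, -0.258, 0.252], [-0.935, -0.342, -0.099, -0.465], [0.001, 0.276, -0.961, 0.373], [0.0, 0.0, 0.0, 1.0]] 71.09116658456797
cap []
panel []
flap []
tape []
can []
wrench []
{'t': 1.05, 'joint_positions': array([-6.90982951e+01,  1.48982980e+01, -7.91055124e+00,  6.71906346e+01,
        1.99332672e-03,  8.99982706e+01]), 'qvel': array([ 0.10461908,  0.03041145, -0.03892068,  0.06373722, -0.04864477,
        0.07653282]), 'effort': array([-3.12253069e-04, -4.05623174e+01,  2.54241514e+01,  1.08997374e-03,
        3.35929496e-05,  1.76925418e-06]), 'tcp_pos': array([ 0.18731535, -0.49045781,  0.25630474]), 'tool_rot': array([ 1.79999484e+02, -1.99331115e-03,  2.09034343e+01]), 'force': array([0.90938928, 0.58027016, 0.36253229]), 'ft_torque': array([-0.02940429,  0.00286879, -0.0735464 ]), 'grip_width': 0.0857684984214954}
```

```bash
ls pics
```

```text
scene0.png
top0.png
wrist0.png
```

View pics/scene0.png

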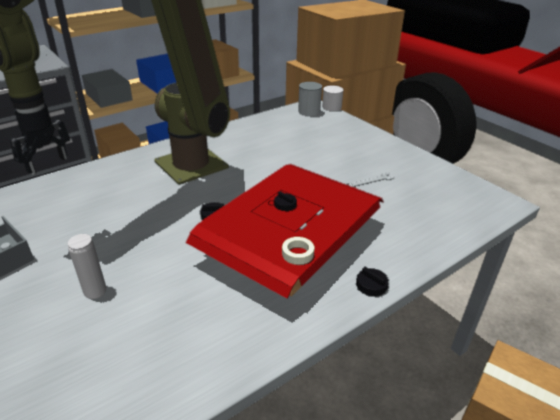

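View pics/top0.png

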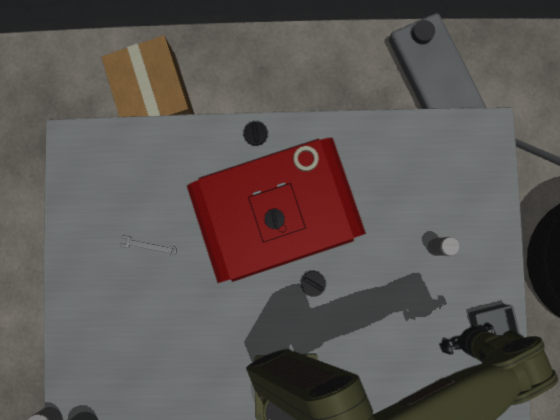

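Run:
```python
import cv2
a=cv2.imread("pics/top0.png")[110:310,170:380]
cv2.imwrite("pics/top0c.png",cv2.resize(a,None,fx=2.9,fy=2.9,interpolation=cv2.INTER_CUBIC))
```

```text
(no output)
```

View pics/top0c.png

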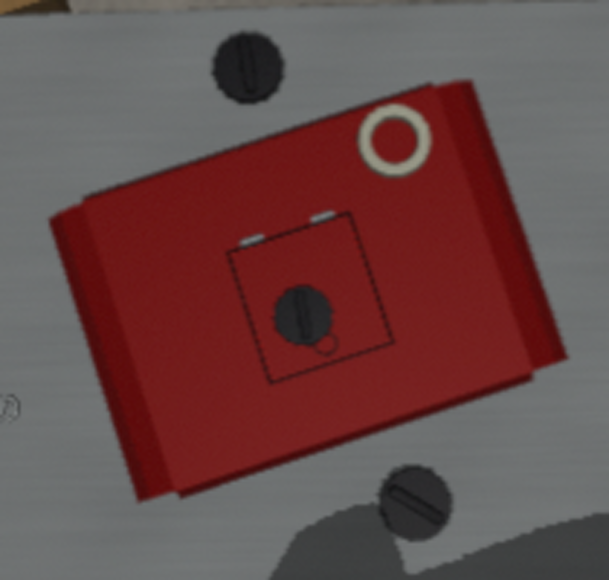

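Caps in the top view: (275,219) on the flap, (255,133) and (313,284) on the bench. The one on the flap is the smallest and lies where the task says, so it is the target. The crop shows the flap corners at about (228,251), (350,212), (394,343) and (271,382). The ring is at (326,344), partly hidden by the cap. The tape is in the far right corner, so I'll push the cap to panel +y (image left) or -y, depending on the measurement.

```bash
cat > fit.py <<'E'
from h import *
def fit(W,P):
    W=W[:,:2];P=np.array(P,float)
    a=W-W.mean(0);b=P-P.mean(0)
    th=np.arctan2((b[:,0]*a[:,1]-b[:,1]*a[:,0]).sum(),(a*b).sum())
    R=np.array([[np.cos(th),-np.sin(th)],[np.sin(th),np.cos(th)]])
    t=W.mean(0)-R@P.mean(0)
    return th,t,R,np.abs(W-(P@R.T+t)).max()
E
python3 - <<'E'
from fit import *
p=get_image("top")
c=np.array([(228,251),(350,212),(394,343),(271,382)])/2.9+[170,110]
W=toplane(p,c,.11)
th,t,R,e=fit(W,[(75,70),(75,-70),(-75,-70),(-75,70)]@np.eye(2)*1e-3)
print("yaw",th,"t",t,"err",e)
ring=toplane(p,[np.array((326,344))/2.9+[170,110]],.11)[0,:2]; print("ring panel",R.T@(ring-t))
for d in cut_out(p,"cap"):
    m=d["region"]; v,u=np.nonzero(m); w=toplane(p,[(u.mean(),v.mean())],.125)[0]
    a=m.sum(); print(d["confidence"],w,R.T@(w[:2]-t),"area",a)
for n in("tape","can"):
    d=cut_out(p,n)[0]; v,u=np.nonzero(d["region"]); w=toplane(p,[(u.mean(),v.mean())],.12)[0]; print(n,w,R.T@(w[:2]-t))
E
```

```text
yaw 0.28989008562691426 t [0.5527439  0.01222272] err 0.0023865538765301952
ring panel [-0.05288352  0.00012962]
0.83 [0.5338219  0.02140058 0.125     ] [-0.01550902  0.01420371] area 312
0.72 [ 0.33438506 -0.08999816  0.125     ] [-0.2384674  -0.03553855] area 511
0.71 [0.80120423 0.07255055 0.125     ] [ 0.25533792 -0.01321095] area 490
tape [ 0.71929866 -0.08028544  0.12      ] [ 0.13316214 -0.13625745]
can [ 0.43421182 -0.49641443  0.12      ] [-0.25897871 -0.4535324 ]
```

Panel yaw is 0.29 rad and its origin is at (0.553, 0.012). The measured ring position, (-53, 0) mm in the panel frame, matches the description. The cap is at panel (-15.5, 14) and the tape at (133, -136), so I'll push towards +y. First I'll close the jaws, move to the -y side and look with the wrist camera.

```bash
cat >> h.py <<'E'
TH=0.2899; T0=np.array([0.55274,0.01222])
def P2W(x,y,z):
    c,s=np.cos(TH),np.sin(TH); return [T0[0]+c*x-s*y,T0[1]+s*x+c*y,z]
def W2P(w):
    c,s=np.cos(TH),np.sin(TH); d=np.array(w[:2])-T0; return np.array([c*d[0]+s*d[1],-s*d[0]+c*d[1]])
ROT=[180,0,np.degrees(TH)]
E
python3 - <<'E'
from h import *
hand.close_gripper(20)
ctrl.reach(P2W(-.0155,-.055,.25),ROT)
o=ctrl.get_obs(); print(o["t"],o["tcp_pos"],o["tool_rot"],o["joint_positions"].round(1),o["grip_width"])
p=get_image("wrist"); save(p,"w1.png")
for d in cut_out(p,"cap"): print(d["confidence"],d["extent"])
for n,q in (("ring",P2W(-.052,0,.11)),("c1",P2W(-.075,-.07,.11)),("c2",P2W(-.075,.07,.11)),("c3",P2W(.075,.07,.11)),("capc",P2W(-.0155,.0142,.11))): print(n,proj(p,q))
E
```

```text
4.0917 [ 0.5534528  -0.04581524  0.25002289] [1.79982034e+02 1.04153901e-02 1.65348497e+01] [ -4.7  18.   -4.4  67.6  -0.  158.7] 5.698968485971514e-05
0.76 [272.7, 323.9, 287.4, 351.4]
0.62 [159.2, 168.7, 234.7, 244.2]
ring [[218.71591996 241.49562041]]
c1 [[292.90098089 263.57258675]]
c2 [[147.58246318 263.80574582]]
c3 [[125.09922903  98.21972899]]
capc [[200.71317271 204.04585288]]
```

View pics/w1.png

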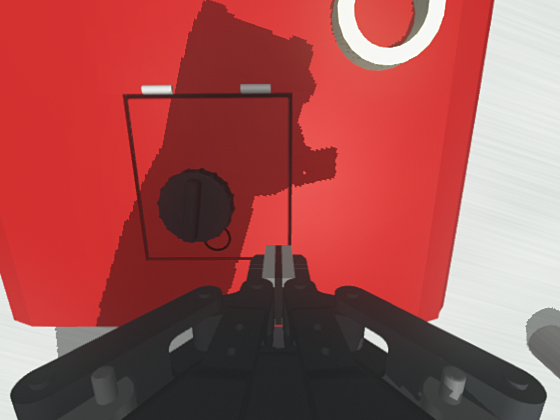

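The wrist view shows the cap at (196,206) and the ring at (218,238). The projected corners are off by 2–4 px, about 3 mm in panel x. I'll refit from this picture.

Run:
```python
from fit import *
p=get_image("wrist"); save(p,"w1c.png",(110,80,310,280),3)
W=toplane(p,[(147.5,259),(125,96.5),(290.5,95.5)],.11)
th,t,R,e=fit(W,np.array([(-75,70),(75,70),(75,-70)])*1e-3); print(th,t,e)
r=toplane(p,[(218,238)],.11)[0]; print("ring",R.T@(r[:2]-t), r)
d=cut_out(p,"cap"); 
for k in d:
    v,u=np.nonzero(k["region"]); w=toplane(p,[(u.mean(),v.mean())],.125)[0]; print(R.T@(w[:2]-t), W2P(w))
```

```text
0.2925892478256613 [0.55509539 0.01384682] 0.002818712066571416
ring [-0.05119511 -0.00033454] [ 0.50617254 -0.00123983  0.11      ]
[-0.15087982 -0.05640423] [-0.14800545 -0.05592415]
[-0.01492466  0.01324197] [-0.01223808  0.01408742]
```

View pics/w1c.png

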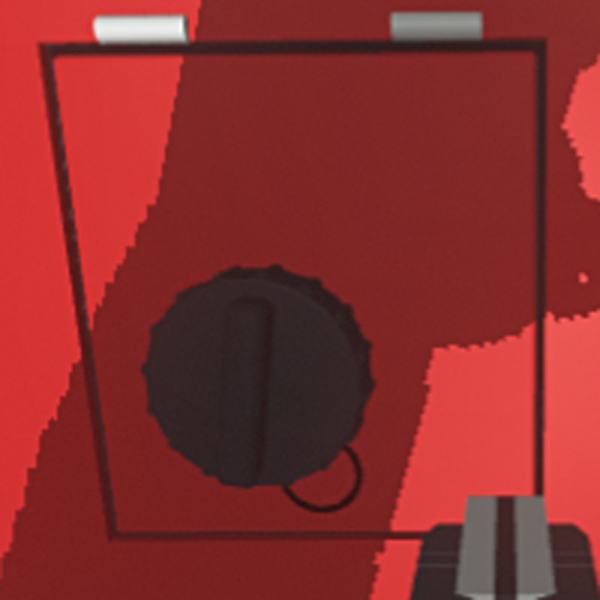

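The confirming crop shows one small cap with a bar grip on the flap, overlapping the ring edge. I'll push it in two stages.

```bash
sed -i 's/^TH=.*/TH=0.291; T0=np.array([0.5539,0.0130])/' h.py
python3 - <<'E'
from h import *
x=-.014
ctrl.movel(P2W(x,-.055,.19),rot=ROT,max_speed=.15)
print(ctrl.movel(P2W(x,-.055,.142),max_speed=.05,threshold=5))
o=ctrl.get_obs(); print(o["t"],o["tcp_pos"],o["force"])
ctrl.movel(P2W(x,.022,.142),max_speed=.06)
o=ctrl.get_obs(); print(o["t"],o["tcp_pos"],W2P(o["tcp_pos"]),o["force"])
p=get_image("top"); save(p,"t2.png",(170,110,380,310),2.9)
for d in cut_out(p,"cap"):
    v,u=np.nonzero(d["region"]); w=toplane(p,[(u.mean(),v.mean())],.125)[0]; print(d["confidence"],d["extent"],W2P(w))
p=get_image("wrist"); save(p,"w2.png")
for d in cut_out(p,"cap"):
    v,u=np.nonzero(d["region"]); w=toplane(p,[(u.mean(),v.mean())],.125)[0]; print(d["confidence"],d["extent"],W2P(w))
E
```

```text
False
5.95 [ 0.55659325 -0.04373207  0.14233515] [-0.30197114 -0.81997681  0.3666805 ]
7.3833 [0.53421408 0.02992641 0.14196663] [-0.01400192  0.02186287] [-1.074717   -1.48333546 -0.72670799]
0.97 [241.9, 122.5, 264.4, 145.0] [ 0.2551125  -0.01318376]
0.66 [124.6, 202.5, 253.6, 311.2] [-0.00596193  0.06735964]
```

View pics/w2.png

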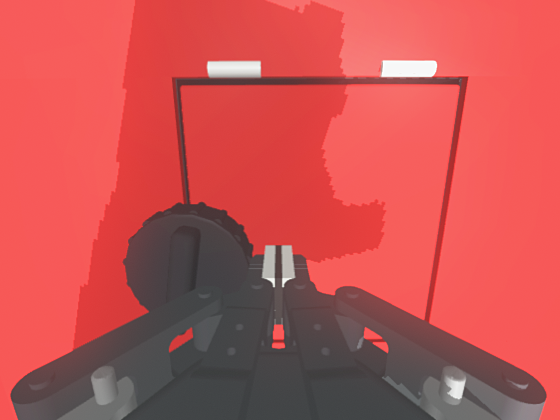

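The cap at about (190,264) is lying flat and moving with the fingers, and nothing has slipped. I'll continue.

Run:
```python
from h import *
p=get_image("wrist"); c=toplane(p,[(189,265)],.128)[0]; print("cap now",W2P(c))
x=-.014
ctrl.movel(P2W(x,.085,.142),max_speed=.06)
p=get_image("wrist"); save(p,"w3.png")
for d in cut_out(p,"cap"):
    print(d["confidence"],d["extent"],W2P(toplane(p,[(np.mean([d["extent"][0],d["extent"][2]]),d["extent"][1]+62)],.128)[0]))
ctrl.movel(P2W(x,.07,.142),max_speed=.06)
ctrl.movel(P2W(x,.07,.24),max_speed=.15)
# above ring, moved back a little to view
ctrl.movel(P2W(-.052,0,.2),max_speed=.15)
o=ctrl.get_obs(); print(o["t"],o["force"])
p=get_image("wrist"); save(p,"w4.png")
for d in cut_out(p,"cap"):
    v,u=np.nonzero(d["region"]); w=toplane(p,[(u.mean(),v.mean())],.125)[0]; print(d["confidence"],d["extent"],W2P(w))
p=get_image("top"); save(p,"t4.png",(170,110,380,310),2.9)
for d in cut_out(p,"cap"):
    v,u=np.nonzero(d["region"]); w=toplane(p,[(u.mean(),v.mean())],.125)[0]; print(d["confidence"],d["extent"],W2P(w))
```

```text
cap now [-0.01063536  0.06559252]
0.61 [121.2, 199.4, 252.6, 314.1] [-0.00862535  0.12947446]
10.875 [1.04879748 0.29731603 0.37904934]
0.64 [31.6, 126.6, 141.2, 219.9] [-0.01199342  0.12803442]
0.47 [278.0, 332.5, 287.0, 351.6] [-0.14452203 -0.00149092]
0.89 [228.7, 221.0, 247.8, 240.6] [-0.01705957  0.12765293]
0.74 [304.0, 273.3, 327.2, 296.9] [-0.24322611 -0.04302103]
0.6 [244.4, 121.7, 265.6, 144.7] [ 0.25361489 -0.01301057]
0.17 [190.0, 139.1, 364.1, 282.6] [0.02185973 0.0014628 ]
```

View pics/w4.png

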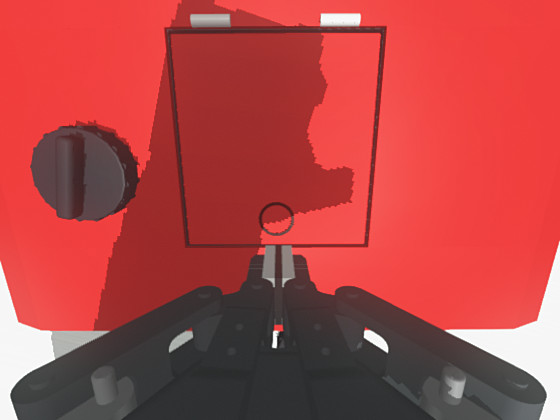

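View pics/t4.png

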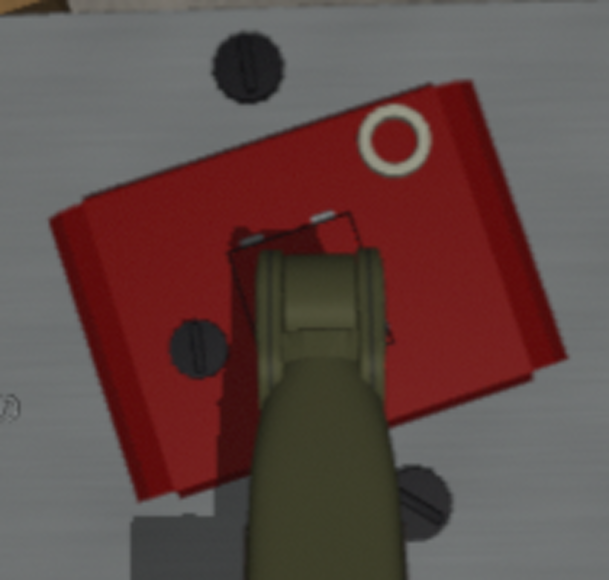

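The cap is off the flap at panel y ≈ 128 mm, flat. The bare ring shows at (277,219). I'll refine the ring position, then press slowly with a force guard and retract up and back.

Run:
```python
from h import *
p=get_image("wrist"); r=toplane(p,[(277,219)],.11)[0]; rp=W2P(r); print("ring",rp)
x,y=-.052,0.0
for q in (P2W(x,y,.13),P2W(-.14,y,.22),P2W(-.2,y,.26)): print(ctrl.ik(q,ROT))
ctrl.movel(P2W(x,y,.139),max_speed=.1)
ctrl.wait(.2); f0=ctrl.get_obs()["force"]
hit=ctrl.movel(P2W(x,y,.1302),max_speed=.02,threshold=15)
o=ctrl.get_obs(); print(hit,o["tcp_pos"],o["force"]-f0,o["t"])
```

```text
ring [-0.0490031   0.00127043]
[ -0.21815589  18.03302141 -23.63162943  48.33534916   0.
 163.10877227]
[ -3.70286864   5.91331544 -24.97390823  59.11277633   0.
 159.62405952]
[ -6.98382412  -1.01509201 -26.14554138  64.86955063   0.
 156.34310404]
False [ 0.50466437 -0.00190465  0.13047178] [ 0.67489149 -0.52327572  3.2284338 ] 12.675
```

Run:
```python
from h import *
x,y=-.052,0.0
hit=ctrl.movel(P2W(x,y,.1295),max_speed=.02,threshold=12)
o=ctrl.get_obs(); print(hit,o["tcp_pos"],o["force"],o["t"])
ctrl.movel(P2W(-.14,y,.22),max_speed=.25)
ctrl.movel(P2W(-.2,y,.26),max_speed=.25)
ctrl.wait(1.2)
o=ctrl.get_obs(); print(o["force"],o["t"])
p=get_image("wrist"); save(p,"w5.png")
for d in cut_out(p,"cap"):
    v,u=np.nonzero(d["region"]); w=toplane(p,[(u.mean(),v.mean())],.125)[0]; print(d["confidence"],d["extent"],W2P(w))
p=get_image("scene"); save(p,"s5.png")
```

```text
False [ 0.50462296 -0.00191874  0.12971601] [2.45308657 0.85078728 2.19480604] 12.925
[ 0.47871314 -0.73910329 -0.10271772] 15.225
0.58 [81.2, 0.0, 140.6, 17.7] [-0.04411075  0.12469723]
0.56 [278.2, 185.1, 343.7, 250.6] [-0.21049322 -0.02720683]
0.56 [0.2, 0.0, 552.4, 155.3] [-0.0925189   0.00061531]
```

View pics/w5.png

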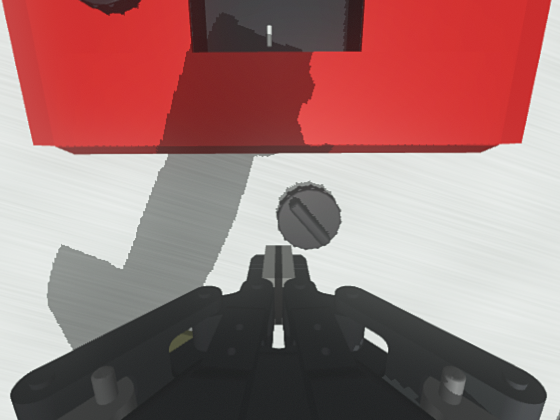

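View pics/s5.png

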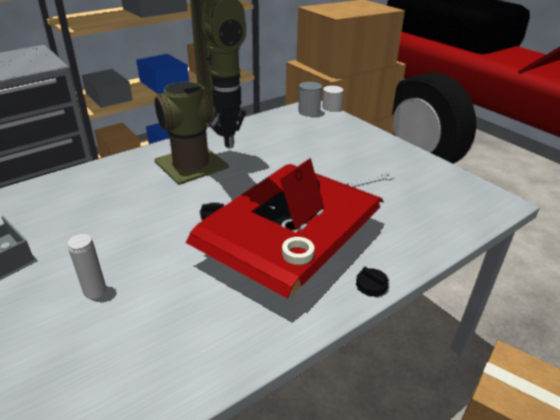

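The flap has popped up: opening at (280,30) in the wrist view, flap standing at (303,190) in the scene view. I'll check its angle by projection, and the cap from above.

Run:
```python
from h import *
ctrl.wait(.3)
p=get_image("scene"); im=p["pixels"].copy(); 
for a,col in((1.2,(0,255,0)),(1.0,(0,0,255))):
    q=[P2W(.078-.151*np.cos(a),y,.11+.151*np.sin(a)) for y in(-.07,.07)]
    for u,v in proj(p,q): cv2.circle(im,(int(round(u)),int(round(v))),1,col,-1)
p2=dict(p);p2["pixels"]=im; save(p2,"s6.png",(180,130,400,300),3.5)
p=get_image("top"); save(p,"t6.png",(170,110,380,310),2.9)
for n in("cap","tape","can"):
  for d in cut_out(p,n):
    v,u=np.nonzero(d["region"]); w=toplane(p,[(u.mean(),v.mean())],.125)[0]; print(n,d["confidence"],W2P(w))
```

```text
cap 0.79 [ 0.25266592 -0.01343081]
cap 0.7 [-0.01683185  0.12725293]
tape 0.83 [ 0.12827805 -0.13321006]
can 0.57 [-0.26057885 -0.45144842]
```

View pics/s6.png

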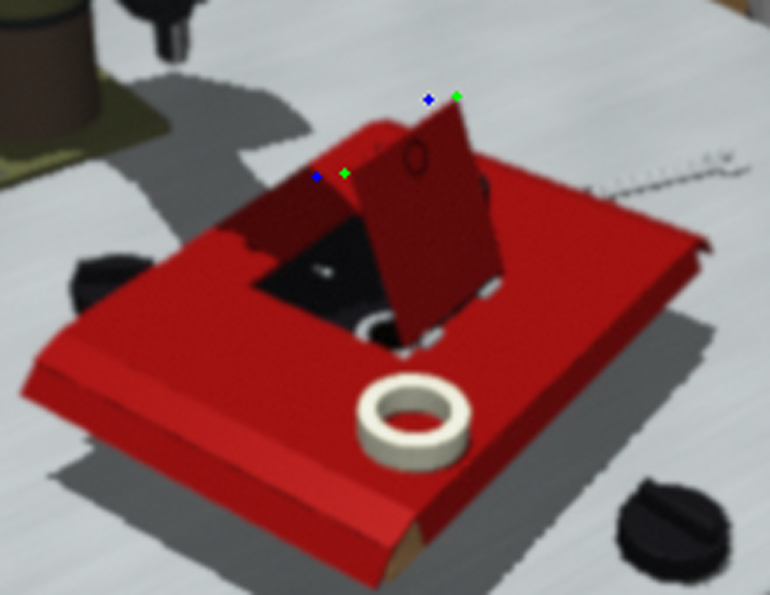

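View pics/t6.png

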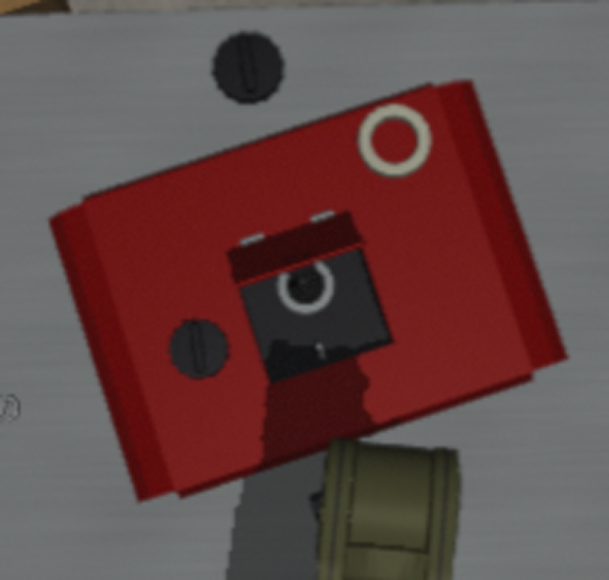

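The flap matches the 1.2 rad projection. The cap lies flat at panel (-17, 127) mm, and the arm is clear.

```bash
python3 -c "
from h import *
ctrl.finish_job()"
```

```text
the job is handed in; nothing more can be done
```

The flap is standing open, the cap is off it, and I've handed the job in; no verdict is reported.

**What I did:** I pushed the small cap sideways with closed fingers, off the flap on its +y side. Then I pressed the ring once, about 5 mm deep with roughly 3 N, and drew back up and towards the robot. The flap popped up by itself. About 16 s of the 45 s had gone at the last clock reading.

**Last checks:**
- **Flap:** its free edge matches the edge projected for 1.2 rad to about 3 px, and clearly not the one for 1.0 rad. I had no direct reading of the angle.
- **Cap:** it lies flat at panel (-17, 127) mm, measured from the top camera. That is past the 101 mm needed, and it did not move when the flap popped.
- **Bystanders:** the tape measured within about 6 mm of where it started and the can within about 3 mm, which is within measurement error. The wrench was never near the arm and looks unmoved in the scene picture; the network did not find it from above, so I did not measure it.
- **Disagreement:** the top and wrist cameras differed by 3–5 mm on panel and cap positions. I averaged the two panel fits.

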